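# Close and bolt the hatch of a battery test box

### The job

Make the battery test box safe before charging: with a fingertip push its clear sliding hatch fully shut by the blue rib, then hold the yellow spring catch down with one fingertip while the other pushes the red bolt knob fully home into the keeper on the hatch. Then let go, so that the catch springs back up behind the bolt and you stand clear, and leave the jar, the tape roll, the vial and the screwdriver where they are.

Things in the scene. Friction and masses are not known exactly. Their poses are not given: they have to be found in the camera images.
- box: White battery test box fixed to the bench, 250 (x) by 330 (y) by 90 mm high. Origin on its underside at bench height; its z is up, x roughly away from the robot, y roughly to the robot's left (box frame, used below). The deck (its flat top, y < 25 mm) has bolt and catch on the line x = 0; black catch housing: 44 mm in x, y -149 to -89, 15 mm above deck; bolt guide: y -6 to 4, 17 mm above deck.
- hatch (a joint): How far the clear sliding hatch is open, m: 0 = shut (end stop), 0.055 = widest. It shuts along box +x, away from the robot; 2 N friction, stays where left. Plate 6 mm thick on the box top, over the well at y > 25 mm. Its dark steel keeper (y 34 to 46 mm, 19 mm above deck) is in line with the bolt only when the hatch is shut; else the bolt hits its side.
- hatch_handle (a point): Centre of the robot-side (-x) face of the blue rib on the hatch, the face to push. Rib: 70 mm along box y, 10 mm thick in x, 30 mm high; its top is 36 mm above the deck, this point 21 mm above the deck (15 mm above the hatch plate), at box y = 95 mm. Moves with the hatch.
- bolt (a joint): Throw of the bolt, m: 0 = drawn back, 0.032 = fully home (end stop). Slides along box +y, towards the hatch, 1.5 N friction. Its three teeth, 10 mm apart, are hidden in the catch housing: it moves only 1 to 2 mm while the catch is up, and locks again at the next tooth if the catch is let up on the way. Past 0.029 the catch locks it home.
- knob_push (a point): Centre of the -y face of the red bolt knob, the face to push. Knob: upright block 30 mm (x) by 14 mm (y), from 9 to 47 mm above the deck; this point is 28 mm above the deck and moves with the bolt. With the bolt back, this face is 32 mm past the near end of the catch pad; between them lies only the flat bolt bar, 10 mm above the deck.
- catch (a joint): How far the spring catch is pressed down, m: 0 = up (locking), 0.009 = bottomed. Its spring takes about 2 N to start and 5 N to bottom; it frees the bolt once pressed past 0.005, and springs up when let go.
- catch_pad: Yellow pad of the spring catch, 28 mm (x) by 52 mm (box y), 12 mm thick. Origin: centre of its top, 28 mm above the deck when up, 19 mm when bottomed, at box x = 0, y = -119 mm. Goes straight down wherever pressed; a fingertip may slide along it. With the bolt back, the knob's push face is 58 mm from this origin, towards +y.
- jar: Glass jar with a black cap, 60 mm across, 85 mm high, standing on the bench. Origin at its underside. Not to be moved.
- tape: Grey roll of tape, 90 mm across, 30 mm high, lying on the bench. Origin at its underside. Not to be moved.
- vial: Small amber vial with a green cap, 26 mm across, 45 mm high, standing on the deck of the box on its far (+x) side. Origin at its underside. Not to be moved.
- driver: Screwdriver with a red handle lying on the bench at the hatch end of the box. Not to be moved.

How it is judged:
On the way, in this order (a step that is already met when the one before it is completed fails the run):
1. the hatch is pushed shut (within 4 mm) with the bolt still drawn back (value of joint each of hatch, bolt below 0.004 m), for 0.2 s.
2. a finger holds the catch down before the bolt is slid (value of joint catch above 0.005 m and contact force between the fingers and catch_pad above 0.5 N and value of joint bolt below 0.01 m), for 0.05 s.
3. the bolt is slid past the middle of its throw while a finger holds the catch down (value of joint bolt above 0.012 m and value of joint catch above 0.0045 m and contact force between the fingers and catch_pad above 0.3 N), for 0.05 s.
At the end, for the whole second after the job is handed in: The hatch is shut (within 5 mm), the bolt is home (thrown at least 28 of its 32 mm) and at rest, and the catch has sprung back up (within 2 mm), with nothing else moved (value of joint hatch below 0.005 m and value of joint bolt above 0.028 m and value of joint catch below 0.002 m and velocity of joint bolt below 0.01 m/s); the robot touches nothing.
It fails at once if the jar is shifted more than 25 mm or lifted (distance of jar from where it was at the start of the episode above 0.025 m).
It fails at once if the tape roll is shifted more than 25 mm or lifted (distance of tape from where it was at the start of the episode above 0.025 m).
It fails at once if the vial is shifted more than 25 mm or lifted (distance of vial from where it was at the start of the episode above 0.025 m).
It fails at once if the vial is tipped over (angle between vial's own z axis and vertical above 0.5 rad).
It fails at once if the screwdriver is shifted more than 25 mm or lifted (distance of driver from where it was at the start of the episode above 0.025 m).
It also fails if it takes over 51 s, if anything falls off the work surface, if the arm or the gripper's body presses on something with over 40 N, if the wrist force passes 120 N, or if a joint passes its speed limit or range.

### The arm

A 6-joint arm with a two-finger parallel gripper is mounted at the origin on the work surface. World frame = base frame: x ahead of the robot, y to its left, z up, the work surface at z = 0. Lengths are in m, angles in rad, forces in N, time in s.
With the tool pointing down it reaches from about 0.35 to 0.975 m from the base axis. Payload 4.9 kg.
Tool frame: the origin (TCP) lies midway between the tips of the shut fingers; the grasp point (between the pads) lies ctrl.grip_depth behind it (ctrl.grip_depth is the distance from the TCP to the grasp point, in m); z points along the fingers, y is the line along which they close (so a half turn about z gives the same grasp; the last joint's range is limited). The gripper opens to 85 mm and grips with 20 to 120 N. Pads are 22 mm wide; open, the fingers measure 114 mm over their backs; the gripper's body (76 mm by 85 mm) begins 54 mm behind the grasp point. The pads swing forward as they close: fully open they stand 13 mm farther back than shut.
Start: joints at [-1.294, 0.053, 1.613, -0, 1.476, -0.119], TCP at [0.241, -0.577, 0.193] pointing down, gripper open.
Joint ranges: [-3.01, 3.01], [-1.01, 2.22], [0.06, 2.58], [-1.02, 4.17], [0.09, 2.62], [-3.14, 3.14]. Speed limits (rad/s): [2.57, 2.57, 3.14, 3.14, 3.14, 3.14].

### API

Orientations are given as a rotation vector (axis times angle).
In Python, from station import ctrl, get_image, camera_model gives the robot as it stands. The module is installed in compiled form; this text tells all that it offers.
- The arm moves only by the shell command python3 -m crank 'ROWS' [FORCE]. ROWS is JSON, a list of rows, each a list of 7 numbers: the shift along the tool's x, y, z in mm, then the turn, a rotation vector about the tool's x, y, z in rad, then the opening, from -1 (shut) to 1 (fully open). A call has exactly 10 rows; each row shifts and turns the commanded pose from where the row before left it, along the tool's axes as they then stand; what a row does not reach is not made up. A row lasts 1/12 s, in which the tool goes at most 41.7 mm and 7.16 degrees, less where a joint would pass 70% of its speed; a pose out of reach is approached as far as the arm can. A call with a gripper value outside its range is refused whole. The fingers move at their own pace and stop on an object; FORCE is the grip in N (left out, the last holds). Time passes only in rows, so rows that do not move let the fingers close, or fill a call up. It gives the time, the measured TCP pose, the force, the opening and the grip force at its end, in the units of the state.
- ctrl.get_obs(): the state, without advancing time (a new reading comes with each control period).
- get_image(name): name is "scene" or "top"; returns the picture (480x640x3 uint8, red, green, blue); there is no depth.
- camera_model(name): a dict with "vertical_fov" (degrees; the focal length in pixels is half the picture's height over the tangent of half this angle, whatever the lens; pixels are square), "cx", "cy" (the principal point, pixels), "k1" (the pictures are not rectified: a ray, as slopes to the right and down, at radius r is drawn at 1 + k1 r^2 times it, then the intrinsics apply), "R" (3x3) and "t" (3): a world point X has camera coordinates R X + t. Camera axes: x right, y down, z forward; pixel columns grow to the right and rows downward; lengths in m; the calibration is good to about 2 mm. A picture is of the moment at which its call begins. camera_model takes no time and is no camera call.
- ctrl.finish_job(): hands the job in; it is judged then, once.
The state is a dict: "t": time; "q": joint angles; "dq": joint speeds; "effort": joint torques, N m; "tool_pos": TCP position; "tool_rot": TCP orientation; "contact_force": force on the tool from outside, world axes, zero at the start; "wrist_torque": the same for the moment, N m; "opening": finger opening in m; "grip_force": force on a finger pad.
Only numpy, scipy, OpenCV 4.12 (cv2) and the standard library are available. Lean on these libraries where they do the work, as an engineer would, in place of code of your own. Each camera call takes 0.05 s, during which the arm holds its last target. There are 200 camera calls.

## Working session

There is one attempt and no reset: what is moved stays moved. The work goes in short steps, Python scripts to look and compute and a shell command to move; the robot and the scene stay as the last step left them, time stands still between calls to the robot, and variables do not carry over. Pictures are saved under pics/ and viewed, at most 10 in all, crops included, and the job is handed in when it is done.

```bash
mkdir -p pics; python3 - <<'E'
from station import ctrl,get_image,camera_model
import cv2
for n in("scene","top"):
    cv2.imwrite(f"pics/{n}0.png",get_image(n)[:,:,::-1]); print(n,camera_model(n))
print(ctrl.get_obs(),ctrl.grip_depth)
E
```

```text
scene {'vertical_fov': 54.67110788435002, 'cx': 316.6793735234778, 'cy': 240.6934481977092, 'k1': -0.002816203921801973, 'R': array([[-0.2083558 ,  0.97805057,  0.00222417],
       [ 0.71733804,  0.1543608 , -0.67941069],
       [-0.66484134, -0.13996367, -0.73375484]]), 't': array([ 0.12465764, -0.39797566,  1.36292249])}
top {'vertical_fov': 52.59886197263448, 'cx': 321.28474907222255, 'cy': 241.35194807150236, 'k1': -0.002853922251250223, 'R': array([[ 0.00550557, -0.99998311, -0.00186205],
       [-0.99372068, -0.00526298, -0.11176543],
       [ 0.11175374,  0.00246569, -0.99373287]]), 't': array([5.93727524e-04, 6.53985169e-01, 1.02090471e+00])}
{'t': 0.1, 'q': array([-1.29398771e+00,  5.33405512e-02,  1.61413813e+00, -2.11044720e-05,
        1.47605037e+00, -1.18977142e-01]), 'dq': array([-0.00192883, -0.00107868, -0.00488613, -0.00209811,  0.00109633,
        0.00059182]), 'effort': array([ 1.39667554e-04, -3.94906640e+01, -3.71363282e+01, -1.22014944e-04,
        3.92747606e-03, -1.84707631e-05]), 'tool_pos': array([ 0.24078827, -0.57605614,  0.19166632]), 'tool_rot': array([-3.07838655e+00, -6.17272878e-01,  2.72517832e-04]), 'contact_force': array([-0.41214184,  0.0211826 ,  0.02693309]), 'wrist_torque': array([ 0.007961  ,  0.03842571, -0.04991643]), 'grip_force': 0.0, 'opening': 0.08545143575460167} 0.0187
```

View pics/scene0.png

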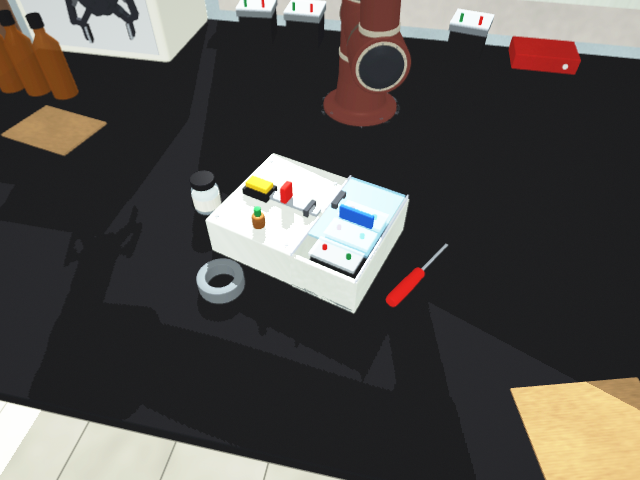

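View pics/top0.png

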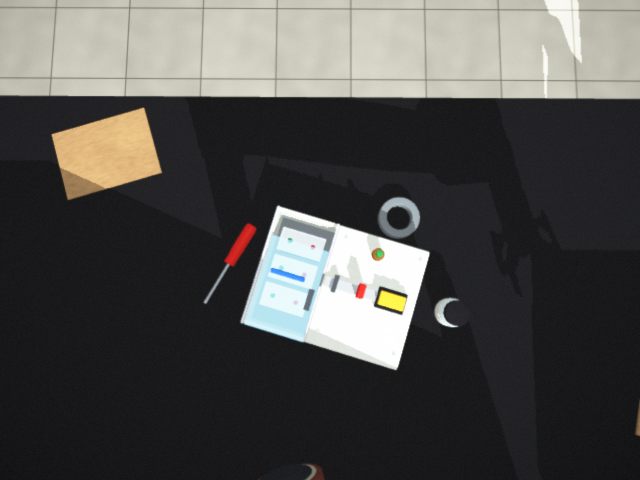

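The scene view shows the box with the yellow pad at about (260,186), the red knob at (287,191), the blue rib at (357,216) and the vial at (258,218). In the top view the pad is at (391,300), knob (361,291), rib (287,274), jar (450,312), and the box corners are near (280,207), (429,251), (397,369) and (242,323).

```bash
cat > h.py <<'E'
import numpy as np,cv2
from station import camera_model
def K(c):
    f=240/np.tan(np.radians(c["vertical_fov"])/2); return np.array([[f,0,c["cx"]],[0,f,c["cy"]],[0,0,1]])
def cast(n,uv,z):
    c=camera_model(n); p=cv2.undistortPoints(np.float64(uv).reshape(-1,1,2),K(c),np.array([c["k1"],0,0,0]))[:,0]
    d=np.c_[p,np.ones(len(p))]@c["R"]; o=-c["R"].T@c["t"]
    return o+d*((z-o[2])/d[:,2])[:,None]
def mask(im,name):
    h=cv2.cvtColor(im,cv2.COLOR_RGB2HSV)
    lo,hi={"yellow":((22,140,120),(35,255,255)),"blue":((100,190,90),(125,255,255)),"red":((0,180,120),(6,255,255)),"green":((45,120,60),(85,255,255))}[name]
    return cv2.inRange(h,lo,hi)
def blobs(im,name,amin=20):
    cs,_=cv2.findContours(mask(im,name),cv2.RETR_EXTERNAL,cv2.CHAIN_APPROX_NONE)
    return [c for c in cs if cv2.contourArea(c)>amin]
E
python3 - <<'E'
from h import *
for n in("top","scene"):
    im=cv2.imread(f"pics/{n}0.png")[:,:,::-1].copy()
    for name,z in(("yellow",.118),("blue",.126),("red",.137),("green",.135)):
        for c in blobs(im,name):
            r=cv2.minAreaRect(c); print(n,name,np.round(r[0],1),cv2.contourArea(c),cast(n,[r[0]],z)[0].round(4), "corners",cast(n,cv2.boxPoints(r),z)[:,:2].round(4).tolist())
    if n=="top":
        g=cv2.cvtColor(im,cv2.COLOR_RGB2GRAY); m=cv2.inRange(g[190:385,230:432],120,255); m=cv2.morphologyEx(m,cv2.MORPH_CLOSE,np.ones((9,9)))
        c=max(cv2.findContours(m,0,2)[0],key=cv2.contourArea)+[230,190]
        a=cv2.approxPolyDP(c,6,True)[:,0]; print(a.tolist()); P=cast(n,a,.09); print(P.round(4).tolist())
        r=cv2.minAreaRect(cast(n,c,.09)[:,:2].astype(np.float32)*1000);print(r)
E
```

```text
top yellow [391.3 300.5] 366.0 [ 0.5276 -0.1355  0.118 ] corners [[0.5208, -0.1058], [0.5494, -0.1146], [0.5345, -0.1652], [0.506, -0.1563]]
top blue [287.5 274.1] 36.0 [0.5784 0.0704 0.126 ] corners [[0.5855, 0.102], [0.59, 0.1007], [0.5714, 0.0389], [0.5669, 0.0402]]
top red [360.4 290.5] 66.0 [ 0.5468 -0.0728  0.137 ] corners [[0.5362, -0.0633], [0.5609, -0.0708], [0.5575, -0.0824], [0.5328, -0.0749]]
top red [240.1 244.2] 453.0 [0.6362 0.1637 0.137 ] corners [[0.604, 0.1957], [0.6805, 0.151], [0.6687, 0.1315], [0.5924, 0.1763]]
top green [379. 253.] 31.0 [ 0.6204 -0.1098  0.135 ] corners [[0.6263, -0.104], [0.6264, -0.1158], [0.6146, -0.1157], [0.6145, -0.1039]]
[[414, 204], [388, 200], [382, 235], [277, 206], [241, 322], [396, 369], [431, 251], [404, 243], [418, 224]]
[[0.7274, -0.1889, 0.09], [0.7356, -0.1348, 0.09], [0.6619, -0.1216, 0.09], [0.7216, 0.0967, 0.09], [0.4823, 0.1661, 0.09], [0.3909, -0.1474, 0.09], [0.6292, -0.2224, 0.09], [0.6455, -0.1669, 0.09], [0.6853, -0.1965, 0.09]]
((598.2734375, -42.21217346191406), (339.07275390625, 344.2018127441406), 73.59822082519531)
scene yellow [258.9 184.8] 259.0 [ 0.5376 -0.1325  0.118 ] corners [[0.5475, -0.1596], [0.5113, -0.1626], [0.5276, -0.1052], [0.5627, -0.1037]]
scene blue [355.8 217.2] 327.5 [0.5975 0.0738 0.126 ] corners [[0.6041, 0.039], [0.5737, 0.0404], [0.591, 0.1085], [0.6203, 0.1057]]
scene red [404.8 286.8] 590.5 [0.7491 0.1753 0.137 ] corners [[0.7802, 0.1441], [0.6996, 0.1915], [0.7166, 0.208], [0.7949, 0.1604]]
scene red [286.  192.5] 137.5 [ 0.5697 -0.0667  0.137 ] corners [[0.5445, -0.0834], [0.5404, -0.0642], [0.5938, -0.0507], [0.5978, -0.0691]]
scene red [544.5  54.9] 2040.5 [-0.1391  0.4887  0.137 ] corners [[-0.0434, 0.3824], [-0.2475, 0.4043], [-0.2428, 0.6037], [-0.0432, 0.5634]]
scene green [257.  211.5] 45.5 [ 0.6302 -0.1065  0.135 ] corners [[0.6197, -0.1156], [0.6173, -0.1046], [0.6405, -0.0976], [0.6428, -0.1084]]
```

```bash
python3 - <<'E'
import cv2
im=cv2.imread("pics/top0.png")[195:380,230:480]; cv2.imwrite("pics/topc.png",cv2.resize(im,None,fx=3.2,fy=3.2,interpolation=cv2.INTER_CUBIC))
E
```

```text
(no output)
```

View pics/topc.png

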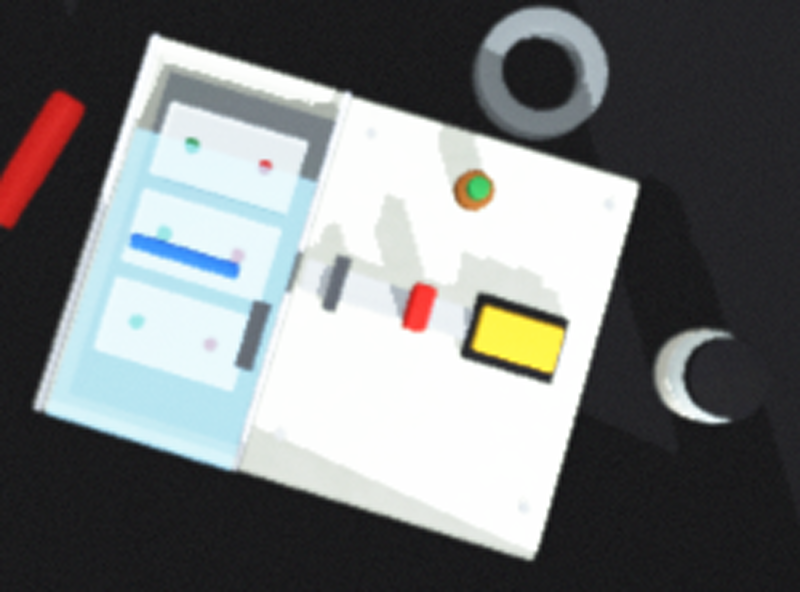

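```bash
cat >> h.py <<'E'
from scipy.spatial.transform import Rotation as Ro
from station import ctrl
YAW=-np.radians(16.4); X=np.array([np.cos(YAW),np.sin(YAW),0]); Y=np.array([-X[1],X[0],0]); O=np.array([.561,-.0223,0])
def w2b(p): d=np.array(p)-O; return np.array([d@X,d@Y,p[2]])*1000
def go(bx,by,z):
    """print box pose of TCP (mm), shift in tool frame to box target (mm) and turn left"""
    o=ctrl.get_obs(); R=Ro.from_rotvec(o["tool_rot"]); T=Ro.from_matrix(np.c_[X,-Y,[0,0,-1]])
    tgt=O+X*bx/1000+Y*by/1000+np.array([0,0,z/1000])
    print("t",round(o["t"],2),"tcp box",w2b(o["tool_pos"]).round(1),"shift",(R.inv().apply(tgt-o["tool_pos"])*1000).round(1),"shift if turned",(T.inv().apply(tgt-o["tool_pos"])*1000).round(1),"turn",(R.inv()*T).as_rotvec().round(3),
     "F box",np.round([o["contact_force"]@X,o["contact_force"]@Y,o["contact_force"][2]],1),"open",round(o["opening"],4),"q6",o["q"][5].round(2))
E
python3 -c "
from h import *
go(-50,95,190)
for p,z in(((308.75,299.7),.109),((335.3,283.4),.107)): print(w2b(cast('top',[p],z)[0]))"
python3 -m crank '[[20,-30,0,0,0,0.1,-1],[20,-30,0,0,0,0.1,-1],[20,-30,0,0,0,0.1,-1],[20,-30,0,0,0,0.1,-1],[20,-30,0,0,0,0.1,-1],[20,-30,0,0,0,0.1,-1],[20,-30,0,0,0,0.08,-1],[20,-30,0,0,0,0,-1],[20,-30,0,0,0,0,-1],[0,0,0,0,0,0,-1]]'
python3 -c "
from h import *
go(-50,95,190)"
```

```text
t 0.1 tcp box [-150.8 -621.6  191.7] shift [ 530.  -492.8    2.7] shift if turned [ 100.8 -716.6    1.7] turn [-0.002  0.     0.682] F box [-0.4 -0.1  0. ] open 0.0855 q6 -0.12
[-45.76151554  39.36289336 109.        ]
[  0.74408628  -2.30452817 107.        ]
t: 0.93
tool_pos: [0.4163, -0.3082, 0.1924]
tool_rot: [-3.109, 0.435, -0.002]
contact_force: [-0.9, -1.3, -0.2]
opening: 0.0002
grip_force: 0.0
t 0.93 tcp box [ -58.1 -315.1  192.4] shift [  11.5 -410.     3.5] shift if turned [   8.1 -410.1    2.4] turn [-0.003 -0.001  0.008] F box [-0.5 -1.5 -0.2] open 0.0002 q6 1.07
```

```bash

python3 -m crank '[[1,-41,0,0,0,0.008,-1],[1,-41,0,0,0,0,-1],[1,-41,0,0,0,0,-1],[1,-41,0,0,0,0,-1],[1,-41,0,0,0,0,-1],[1,-41,0,0,0,0,-1],[1,-41,0,0,0,0,-1],[1,-41,0,0,0,0,-1],[1,-41,0,0,0,0,-1],[1,-41,0,0,0,0,-1]]'
python3 -c "
from h import *
go(-45,95,107)"
```

```text
t: 1.77
tool_pos: [0.5404, 0.0791, 0.1924]
tool_rot: [3.108, -0.458, -0.0]
contact_force: [0.3, -1.3, 0.1]
opening: -0.0
grip_force: 0.0
t 1.77 tcp box [-48.4  91.4 192.4] shift [ 3.4 -3.6 85.4] shift if turned [ 3.4 -3.6 85.4] turn [ 0.     0.    -0.006] F box [ 0.7 -1.2  0.1] open -0.0 q6 1.87
```

```bash

python3 -m crank '[[0,0,20,0,0,-0.006,-1],[0,0,20,0,0,0,-1],[0,0,15,0,0,0,-1],[0,0,10,0,0,0,-1],[0,0,10,0,0,0,-1],[0,0,10,0,0,0,-1],[0,0,0,0,0,0,-1],[0,0,0,0,0,0,-1],[0,0,0,0,0,0,-1],[0,0,0,0,0,0,-1]]'
python3 -c "
from h import *
go(10,95,107)
im=get_image('scene') if 0 else None
from station import get_image
cv2.imwrite('pics/s1.png',cv2.resize(get_image('scene')[120:320,180:440,::-1],None,fx=3,fy=3))"
```

```text
t: 2.6
tool_pos: [0.5413, 0.0774, 0.109]
tool_rot: [-3.109, 0.448, -0.003]
contact_force: [0.5, -0.8, 0.3]
opening: -0.0001
grip_force: 0.0
t 2.6 tcp box [-47.1  90.1 109. ] shift [57.1 -4.9  2.2] shift if turned [57.1 -4.9  2. ] turn [-0.001 -0.002 -0.   ] F box [ 0.7 -0.6  0.3] open -0.0001 q6 1.86
```

View pics/s1.png

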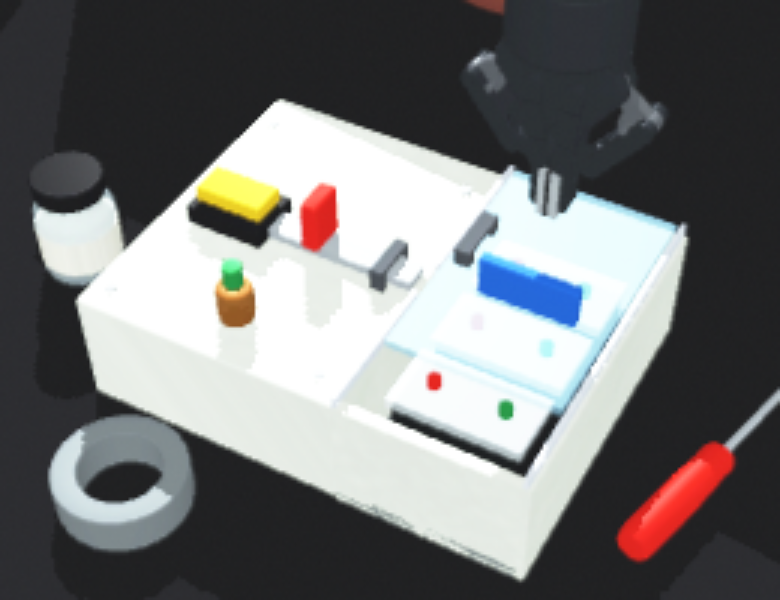

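The crop shows the shut fingertips just above the hatch plate at about (550,195), on the robot side of the blue rib at (530,290), with nothing between them.

```bash

python3 -m crank '[[6,-1,0,0,0,0,-1],[6,-1,0,0,0,0,-1],[6,-1,0,0,0,0,-1],[6,-1,0,0,0,0,-1],[6,0,0,0,0,0,-1],[6,0,0,0,0,0,-1],[6,0,0,0,0,0,-1],[6,0,0,0,0,0,-1],[6,0,0,0,0,0,-1],[0,0,0,0,0,0,-1]]'
python3 -c "
from h import *
go(20,95,107)"
python3 -m crank '[[3,0,0,0,0,0,-1],[3,0,0,0,0,0,-1],[3,0,0,0,0,0,-1],[2,0,0,0,0,0,-1],[2,0,0,0,0,0,-1],[0,0,0,0,0,0,-1],[0,0,0,0,0,0,-1],[0,0,0,0,0,0,-1],[0,0,0,0,0,0,-1],[0,0,0,0,0,0,-1]]'
python3 -c "
from h import *
go(20,95,107)"
```

```text
t: 3.48
tool_pos: [0.5944, 0.0657, 0.1079]
tool_rot: [3.109, -0.449, 0.001]
contact_force: [0.1, 0.4, 0.3]
opening: 0.0003
grip_force: 0.0
t 3.48 tcp box [  7.2  93.9 107.9] shift [12.8 -1.1  0.9] shift if turned [12.8 -1.1  0.9] turn [-0.    -0.001 -0.   ] F box [0.  0.4 0.3] open 0.0003 q6 1.84
t: 4.32
tool_pos: [0.6057, 0.0625, 0.1078]
tool_rot: [-3.109, 0.448, 0.0]
contact_force: [1.1, -0.2, -0.1]
opening: 0.0002
grip_force: 0.0
t 4.32 tcp box [ 19.   94.  107.8] shift [ 1.  -1.   0.8] shift if turned [ 1.  -1.   0.8] turn [-0.  0.  0.] F box [ 1.1  0.1 -0.1] open 0.0002 q6 1.84
```

```bash

python3 -m crank '[[1,0,0,0,0,0,-1],[1,0,0,0,0,0,-1],[1,0,0,0,0,0,-1],[1,0,0,0,0,0,-1],[1,0,0,0,0,0,-1],[0,0,0,0,0,0,-1],[0,0,0,0,0,0,-1],[0,0,0,0,0,0,-1],[0,0,0,0,0,0,-1],[0,0,0,0,0,0,-1]]'
python3 -c "
from h import *
from station import get_image
go(20,95,107)
im=get_image('top').copy();cv2.imwrite('pics/t2.png',im[:,:,::-1]);cv2.imwrite('pics/t2c.png',cv2.resize(im[195:380,230:480,::-1],None,fx=3.2,fy=3.2))"
```

```text
t: 5.15
tool_pos: [0.6106, 0.0611, 0.1078]
tool_rot: [-3.109, 0.448, -0.0]
contact_force: [0.7, 0.1, 1.1]
opening: -0.0
grip_force: 0.0
t 5.15 tcp box [ 24.1  94.  107.8] shift [-4.1 -1.   0.8] shift if turned [-4.1 -1.   0.8] turn [-0. -0.  0.] F box [0.7 0.3 1.1] open -0.0 q6 1.84
```

View pics/t2c.png

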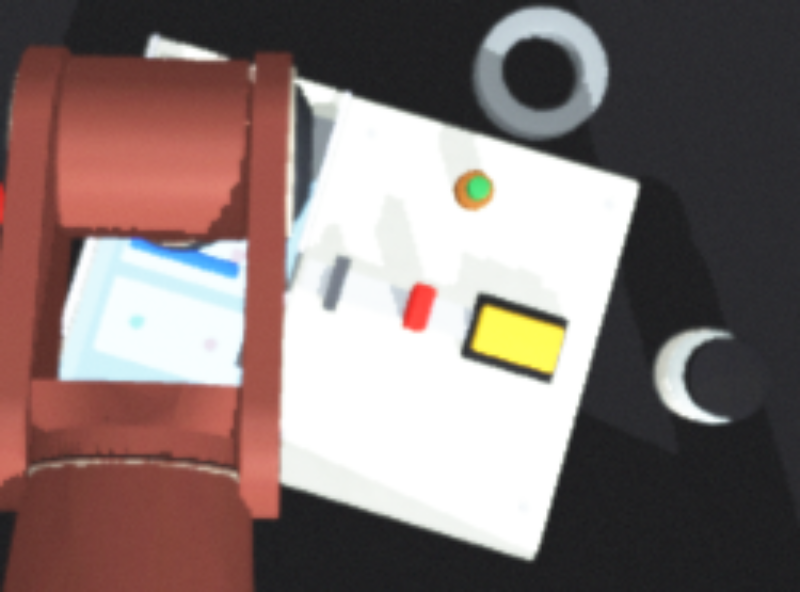

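The top view shows the rib still at about (185,255), where it was before, so I need the scene view to see where the fingers are.

```bash

python3 -c "
from h import *
from station import get_image
print(cast('scene',[(180+550/3,120+213/3)],.109))
im=get_image('scene').copy();cv2.imwrite('pics/s2c.png',cv2.resize(im[120:320,180:440,::-1],None,fx=3,fy=3))"
```

```text
[[0.50166875 0.07563007 0.109     ]]
```

View pics/s2c.png

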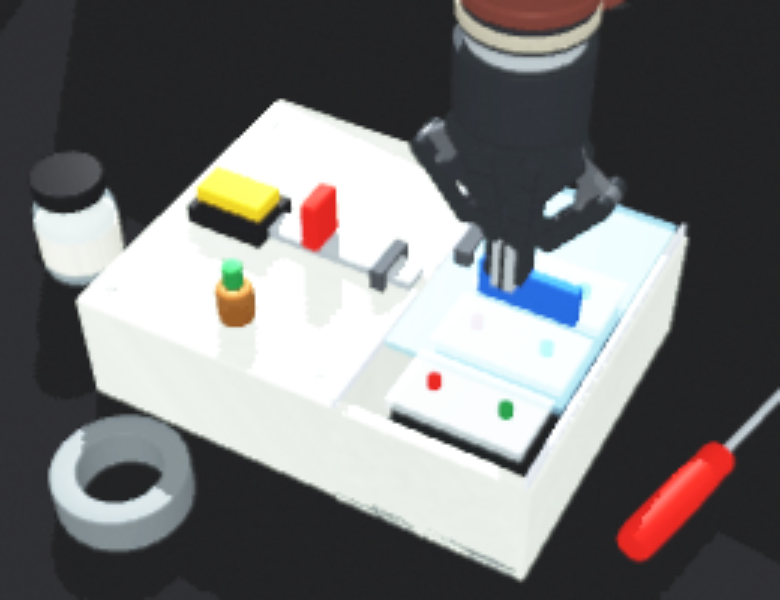

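```bash

python3 -c "
from h import *
for z in(.108,.12,.13,.14,.15): print(z,cast('scene',[(180+555/3,120+215/3)],z)[0].round(4),cast('scene',[(180+505/3,120+290/3)],z)[0].round(4))
c=camera_model('scene')
for n,p in(('top',(.6106,.0611,.108)),('scene',(.6106,.0611,.108)),('scene',(.5413,.0774,.109)),('scene',tuple(O+X*-.0145+Y*.095+[0,0,.126]))):
  c=camera_model(n);q=K(c)@(c['R']@np.array(p)+c['t']);print(n,p,(q[:2]/q[2]).round(1))
for z in(.09,.126,.16):print(cast('scene',[(180+478/3,120+258/3),(180+581/3,120+290/3)],z).round(4), cast('top',[(230+131/3.2,195+240/3.2),(230+239/3.2,195+270/3.2)],z).round(4))
"
```

```text
0.108 [0.5018 0.0791 0.108 ] [0.5804 0.058  0.108 ]
0.12 [0.5157 0.0801 0.12  ] [0.5927 0.0594 0.12  ]
0.13 [0.5272 0.0809 0.13  ] [0.603  0.0605 0.13  ]
0.14 [0.5387 0.0818 0.14  ] [0.6132 0.0617 0.14  ]
0.15 [0.5502 0.0826 0.15  ] [0.6235 0.0629 0.15  ]
top (0.6106, 0.0611, 0.108) [292.9 258.6]
scene (0.6106, 0.0611, 0.108) [347.4 227.9]
scene (0.5413, 0.0774, 0.109) [361.4 204.2]
scene (np.float64(0.5739123857692425), np.float64(0.07292877870552716), np.float64(0.126)) [357.2 208.7]
[[0.5354 0.0331 0.09  ]
 [0.5514 0.1047 0.09  ]] [[0.5882 0.1071 0.09  ]
 [0.5694 0.0376 0.09  ]]
[[0.5738 0.0386 0.126 ]
 [0.589  0.1062 0.126 ]] [[0.5863 0.1033 0.126 ]
 [0.5682 0.0363 0.126 ]]
[[0.6101 0.0437 0.16  ]
 [0.6244 0.1075 0.16  ]] [[0.5845 0.0997 0.16  ]
 [0.567  0.035  0.16  ]]
```

The crop shows the fingertips at about (505,290), in front of and above the rib. The ray puts the real tip about 30 mm or more above the reported TCP, so I'll back off and find the true height by touching the hatch plate.

```bash

python3 -m crank '[[-20,0,0,0,0,0,-1],[-20,0,0,0,0,0,-1],[-20,0,0,0,0,0,-1],[-10,-1,0,0,0,0,-1],[0,0,5,0,0,0,-1],[0,0,5,0,0,0,-1],[0,0,5,0,0,0,-1],[0,0,5,0,0,0,-1],[0,0,0,0,0,0,-1],[0,0,0,0,0,0,-1]]'
python3 -c "
from h import *
go(-45,95,70)"
python3 -m crank '[[0,0,1,0,0,0,-1],[0,0,1,0,0,0,-1],[0,0,1,0,0,0,-1],[0,0,1,0,0,0,-1],[0,0,1,0,0,0,-1],[0,0,1,0,0,0,-1],[0,0,1,0,0,0,-1],[0,0,1,0,0,0,-1],[0,0,0,0,0,0,-1],[0,0,0,0,0,0,-1]]'
python3 -c "
from h import *
from station import get_image
go(-45,95,70)
im=get_image('scene').copy();cv2.imwrite('pics/s3c.png',cv2.resize(im[140:260,280:440,::-1],None,fx=5,fy=5,interpolation=2))"
```

```text
t: 6.08
tool_pos: [0.5437, 0.0816, 0.087]
tool_rot: [3.109, -0.449, -0.002]
contact_force: [0.5, 0.6, -0.1]
opening: 0.0005
grip_force: 0.0
t 6.08 tcp box [-45.9  94.8  87. ] shift [ 0.9 -0.3 17. ] shift if turned [ 0.9 -0.2 17. ] turn [ 0.     0.001 -0.   ] F box [ 0.3  0.7 -0.1] open 0.0005 q6 1.87
t: 6.92
tool_pos: [0.5437, 0.0818, 0.0797]
tool_rot: [-3.109, 0.448, 0.0]
contact_force: [-0.2, 0.1, -0.9]
opening: 0.0002
grip_force: 0.0
t 6.92 tcp box [-46.   95.   79.7] shift [ 1.  -0.   9.7] shift if turned [ 1.  -0.   9.7] turn [0. 0. 0.] F box [-0.2 -0.  -0.9] open 0.0002 q6 1.87
```

View pics/s3c.png

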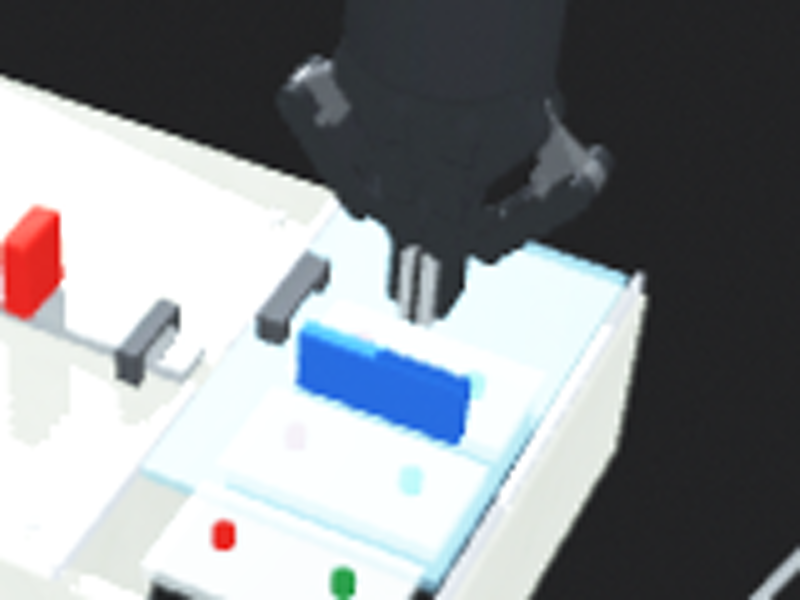

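The fingertip, at about (425,325) in the crop, is still off the plate at a reported z of 80 mm. That puts it near 108 mm, so the reading is about 28 mm low; this height suits the rib push.

```bash

python3 -m crank '[[4,0,1,0,0,0,-1],[4,0,0,0,0,0,-1],[4,0,0,0,0,0,-1],[4,0,0,0,0,0,-1],[4,0,0,0,0,0,-1],[4,0,0,0,0,0,-1],[4,0,0,0,0,0,-1],[4,0,0,0,0,0,-1],[0,0,0,0,0,0,-1],[0,0,0,0,0,0,-1]]'
python3 -c "
from h import *
go(15,95,80)"
```

```text
t: 7.8
tool_pos: [0.575, 0.0726, 0.0788]
tool_rot: [3.109, -0.448, 0.001]
contact_force: [0.1, -0.1, -0.7]
opening: 0.0
grip_force: 0.0
t 7.8 tcp box [-13.4  95.   78.8] shift [28.4 -0.  -1.2] shift if turned [28.4 -0.  -1.2] turn [-0.    -0.001 -0.   ] F box [ 0.1 -0.1 -0.7] open 0.0 q6 1.85
```

```bash

python3 -m crank '[[3,0,0,0,0,0,-1],[3,0,0,0,0,0,-1],[3,0,0,0,0,0,-1],[3,0,0,0,0,0,-1],[3,0,0,0,0,0,-1],[3,0,0,0,0,0,-1],[3,0,0,0,0,0,-1],[3,0,0,0,0,0,-1],[0,0,0,0,0,0,-1],[0,0,0,0,0,0,-1]]'
python3 -c "
from h import *
from station import get_image
go(20,95,80)
im=get_image('scene').copy();cv2.imwrite('pics/s4c.png',cv2.resize(im[140:260,280:440,::-1],None,fx=5,fy=5,interpolation=2))"
```

```text
t: 8.63
tool_pos: [0.5982, 0.0658, 0.079]
tool_rot: [3.109, -0.448, 0.002]
contact_force: [0.3, -0.4, -0.1]
opening: -0.0003
grip_force: 0.0
t 8.63 tcp box [10.9 95.  79. ] shift [ 9.1  0.  -1. ] shift if turned [ 9.1  0.  -1. ] turn [-0.    -0.001 -0.   ] F box [ 0.4 -0.3 -0.1] open -0.0003 q6 1.84
```

View pics/s4c.png

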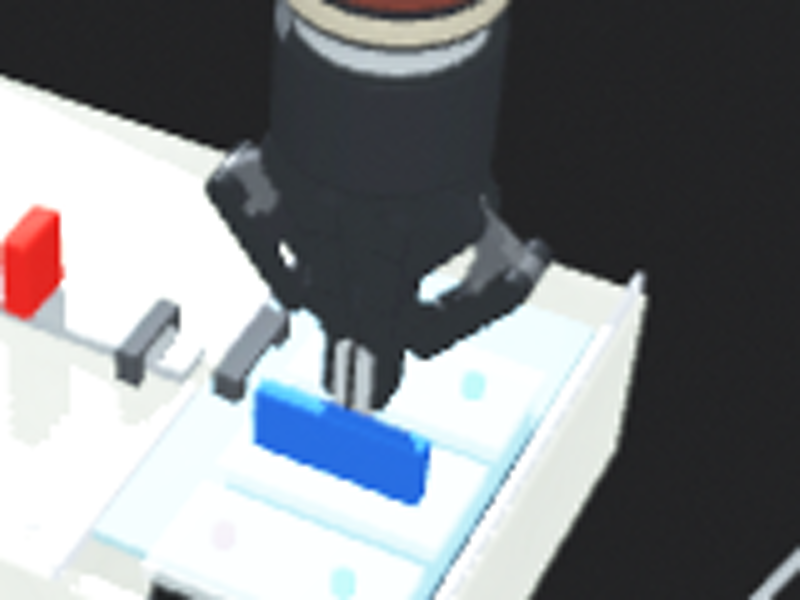

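The hatch is moving: the blue rib is now at about (340,440) and the keeper at (250,350), approaching the guide line at (150,345).

```bash

python3 -m crank '[[2,0,0,0,0,0,-1],[2,0,0,0,0,0,-1],[2,0,0,0,0,0,-1],[2,0,0,0,0,0,-1],[1,0,0,0,0,0,-1],[1,0,0,0,0,0,-1],[1,0,0,0,0,0,-1],[1,0,0,0,0,0,-1],[0,0,0,0,0,0,-1],[0,0,0,0,0,0,-1]]'
python3 -c "
from h import *
go(20,95,80)"
python3 -m crank '[[1,0,0,0,0,0,-1],[1,0,0,0,0,0,-1],[1,0,0,0,0,0,-1],[1,0,0,0,0,0,-1],[0,0,0,0,0,0,-1],[0,0,0,0,0,0,-1],[0,0,0,0,0,0,-1],[0,0,0,0,0,0,-1],[0,0,0,0,0,0,-1],[0,0,0,0,0,0,-1]]'
python3 -c "
from h import *
go(20,95,80)"
```

```text
t: 9.52
tool_pos: [0.6072, 0.0632, 0.0789]
tool_rot: [-3.109, 0.448, 0.008]
contact_force: [-8.2, 1.8, 5.7]
opening: -0.0003
grip_force: 4.4
t 9.52 tcp box [20.2 95.  78.9] shift [-0.2  0.1 -1.1] shift if turned [-0.2  0.  -1.1] turn [0.    0.005 0.   ] F box [-8.4 -0.6  5.7] open -0.0003 q6 1.84
t: 10.35
tool_pos: [0.607, 0.0632, 0.0787]
tool_rot: [-3.109, 0.447, 0.023]
contact_force: [-22.2, 4.5, 14.5]
opening: -0.0002
grip_force: 11.3
t 10.35 tcp box [20.  95.  78.7] shift [-0.  -0.  -1.3] shift if turned [-0.  -0.  -1.3] turn [0.002 0.015 0.001] F box [-22.5  -1.9  14.5] open -0.0002 q6 1.84
```

The hatch stopped at the predicted place with 22 N against the end stop, so it is shut. Next I back off, lift, go over the catch and open to about 52 mm.

```bash

python3 -m crank '[[-6,0,0,0,0,0,-1],[-9,0,0,0,0,0,-1],[0,0,-20,0,0,0,-1],[0,0,-30,0,0,0,-1],[0,0,-10,0,0,0,-1],[0,35,0,0,0,0,0.22],[0,40,0,0,0,0,0.22],[0,40,0,0,0,0,0.22],[0,40,0,0,0,0,0.22],[-2,40,0,0,0,0,0.22]]'
python3 -c "
from h import *
go(0.7,-104.5,110)"
```

```text
t: 11.18
tool_pos: [0.5412, -0.1226, 0.1388]
tool_rot: [3.109, -0.447, 0.003]
contact_force: [0.4, -1.2, 0.3]
opening: 0.0523
grip_force: 0.0
t 11.18 tcp box [   9.3 -101.8  138.8] shift [-8.7  2.7 28.8] shift if turned [-8.6  2.7 28.8] turn [ 0.    -0.002  0.001] F box [ 0.7 -1.1  0.3] open 0.0523 q6 1.5
```

```bash

python3 -m crank '[[-6,0,0,0,0,0,0.22],[0,0,0,0,0,0,0.22],[0,0,0,0,0,0,0.22],[0,0,7,0,0,0,0.22],[0,0,7,0,0,0,0.22],[0,0,7,0,0,0,0.22],[0,0,7,0,0,0,0.22],[0,0,6,0,0,0,0.22],[0,0,0,0,0,0,0.22],[0,0,0,0,0,0,0.22]]'
python3 -c "
from h import *
from station import get_image
go(0.7,-104.5,100)
im=get_image('scene').copy();cv2.imwrite('pics/s5c.png',cv2.resize(im[120:240,220:380,::-1],None,fx=5,fy=5,interpolation=2))"
```

```text
t: 12.02
tool_pos: [0.5354, -0.1187, 0.1039]
tool_rot: [-3.109, 0.447, 0.002]
contact_force: [0.0, -0.4, -0.0]
opening: 0.0517
grip_force: 0.0
t 12.02 tcp box [  2.6 -99.7 103.9] shift [-1.9  4.8  3.9] shift if turned [-1.9  4.8  3.9] turn [-0.     0.001  0.   ] F box [ 0.1 -0.4 -0. ] open 0.0517 q6 1.5
```

View pics/s5c.png

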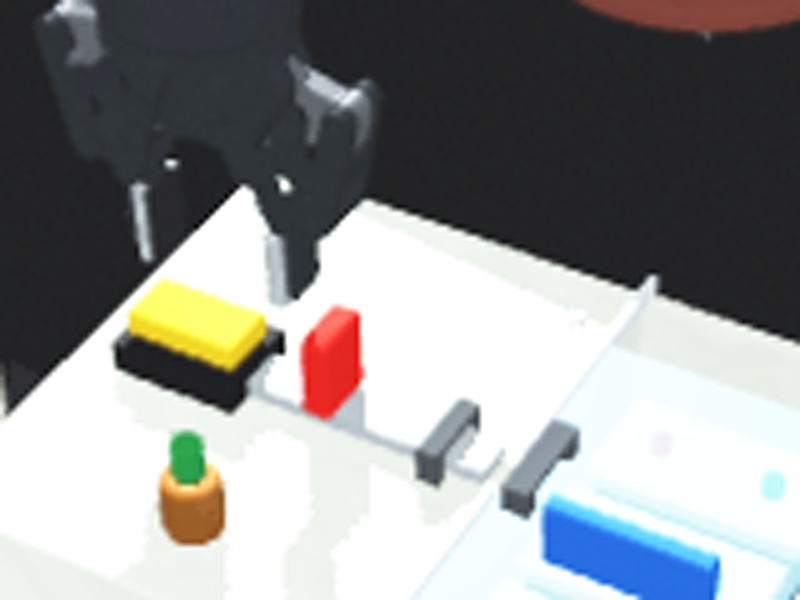

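The crop shows the keeper in line with the bolt, so the hatch is shut. The fingertips hang above the catch pad and the gap, at about (145,260) and (290,300). Correcting by 5 mm away from the knob and going down.

```bash

python3 -m crank '[[-2,5,0,0,0,0,0.22],[0,0,4,0,0,0,0.22],[0,0,4,0,0,0,0.22],[0,0,3,0,0,0,0.22],[0,0,2,0,0,0,0.22],[0,0,1,0,0,0,0.22],[0,0,1,0,0,0,0.22],[0,0,0,0,0,0,0.22],[0,0,0,0,0,0,0.22],[0,0,0,0,0,0,0.22]]'
python3 -c "
from h import *
go(0.7,-104.5,84)"
python3 -m crank '[[0,0,1,0,0,0,0.22],[0,0,1,0,0,0,0.22],[0,0,1,0,0,0,0.22],[0,0,1,0,0,0,0.22],[0,0,1,0,0,0,0.22],[0,0,0,0,0,0,0.22],[0,0,0,0,0,0,0.22],[0,0,0,0,0,0,0.22],[0,0,0,0,0,0,0.22],[0,0,0,0,0,0,0.22]]'
python3 -c "
from h import *
go(0.7,-104.5,84)"
```

```text
t: 12.9
tool_pos: [0.5326, -0.1233, 0.09]
tool_rot: [3.109, -0.448, 0.0]
contact_force: [-0.1, -0.3, 0.1]
opening: 0.0521
grip_force: 0.0
t 12.9 tcp box [   1.2 -105.    90. ] shift [-0.5 -0.5  6. ] shift if turned [-0.5 -0.5  6. ] turn [-0. -0.  0.] F box [ 0.  -0.3  0.1] open 0.0521 q6 1.49
t: 13.73
tool_pos: [0.5325, -0.1234, 0.0849]
tool_rot: [3.109, -0.448, 0.0]
contact_force: [-0.4, 0.2, -0.1]
opening: 0.0518
grip_force: 0.0
t 13.73 tcp box [   1.2 -105.    84.9] shift [-0.5 -0.5  0.9] shift if turned [-0.5 -0.5  0.9] turn [ 0. -0. -0.] F box [-0.4  0.1 -0.1] open 0.0518 q6 1.49
```

```bash

python3 -m crank '[[0,0,1,0,0,0,0.22],[0,0,1,0,0,0,0.22],[0,0,1,0,0,0,0.22],[0,0,0,0,0,0,0.22],[0,0,0,0,0,0,0.22],[0,0,0,0,0,0,0.22],[0,0,0,0,0,0,0.22],[0,0,0,0,0,0,0.22],[0,0,0,0,0,0,0.22],[0,0,0,0,0,0,0.22]]'
python3 -m crank '[[0,0,1,0,0,0,0.22],[0,0,1,0,0,0,0.22],[0,0,1,0,0,0,0.22],[0,0,0,0,0,0,0.22],[0,0,0,0,0,0,0.22],[0,0,0,0,0,0,0.22],[0,0,0,0,0,0,0.22],[0,0,0,0,0,0,0.22],[0,0,0,0,0,0,0.22],[0,0,0,0,0,0,0.22]]'
python3 -c "
from h import *
go(0.7,-104.5,84)"
```

```text
t: 14.57
tool_pos: [0.5324, -0.1233, 0.0819]
tool_rot: [3.109, -0.448, 0.0]
contact_force: [0.3, -0.3, 0.1]
opening: 0.0522
grip_force: 0.0
t: 15.4
tool_pos: [0.5324, -0.1234, 0.0789]
tool_rot: [3.109, -0.448, 0.0]
contact_force: [-0.4, 0.5, -0.1]
opening: 0.0518
grip_force: 0.0
t 15.4 tcp box [   1.1 -105.    78.9] shift [-0.4 -0.5 -5.1] shift if turned [-0.4 -0.5 -5.1] turn [-0. -0.  0.] F box [-0.5  0.4 -0.1] open 0.0518 q6 1.49
```

```bash

python3 -m crank '[[0,0,1,0,0,0,0.22],[0,0,1,0,0,0,0.22],[0,0,1,0,0,0,0.22],[0,0,0,0,0,0,0.22],[0,0,0,0,0,0,0.22],[0,0,0,0,0,0,0.22],[0,0,0,0,0,0,0.22],[0,0,0,0,0,0,0.22],[0,0,0,0,0,0,0.22],[0,0,0,0,0,0,0.22]]'
python3 - <<'E'
from h import *
from station import get_image
go(0.7,-104.5,84)
im=get_image('scene').copy(); cv2.imwrite('pics/s6.png',im[:,:,::-1])
for f in('pics/s5c.png',):pass
for n,a in(('before',cv2.imread('pics/scene0.png')[:,:,::-1].copy()),('now',im)):
    for c in ('yellow','red'):
        for b in blobs(a,c):
            x,y,w,h=cv2.boundingRect(b)
            if x<300: print(n,c,x,y,w,h,cv2.contourArea(b))
# per-pixel lower edge of yellow, and upper edge
for a in(cv2.imread('pics/scene0.png')[:,:,::-1].copy(),im):
    m=mask(a,'yellow')[170:205,235:285]>0; print([ (int(np.where(c)[0].min())+170,int(np.where(c)[0].max())+170) if c.any() else None for c in m.T][8:44:3])
E
```

```text
t: 16.23
tool_pos: [0.5324, -0.1234, 0.0759]
tool_rot: [3.109, -0.448, 0.0]
contact_force: [-0.8, -0.5, 1.9]
opening: 0.0516
grip_force: 0.8
t 16.23 tcp box [   1.1 -105.    75.9] shift [-0.4 -0.5 -8.1] shift if turned [-0.4 -0.5 -8.1] turn [ 0. -0. -0.] F box [-0.6 -0.7  1.9] open 0.0516 q6 1.49
before yellow 246 176 27 18 259.0
before red 281 183 11 20 137.5
now yellow 246 177 27 17 194.5
now red 280 183 12 20 142.0
[None, (182, 186), (179, 187), (176, 188), (177, 189), (178, 190), (180, 191), (181, 193), (182, 192), (183, 189), None, None]
[None, (182, 186), (182, 187), (181, 188), (178, 190), (180, 191), (182, 192), (184, 193), (187, 192), (184, 189), None, None]
```

First contact with the pad came at a reported z of about 76 mm, with 1.9 N. Pressing the catch down next.

```bash

python3 -m crank '[[0,0,1,0,0,0,0.22],[0,0,1,0,0,0,0.22],[0,0,1,0,0,0,0.22],[0,0,1,0,0,0,0.22],[0,0,1,0,0,0,0.22],[0,0,0,0,0,0,0.22],[0,0,0,0,0,0,0.22],[0,0,0,0,0,0,0.22],[0,0,0,0,0,0,0.22],[0,0,0,0,0,0,0.22]]'
python3 -m crank '[[0,0,1,0,0,0,0.22],[0,0,1,0,0,0,0.22],[0,0,0.5,0,0,0,0.22],[0,0,0,0,0,0,0.22],[0,0,0,0,0,0,0.22],[0,0,0,0,0,0,0.22],[0,0,0,0,0,0,0.22],[0,0,0,0,0,0,0.22],[0,0,0,0,0,0,0.22],[0,0,0,0,0,0,0.22]]'
python3 - <<'E'
from h import *
from station import get_image
go(0.7,-104.5,84)
im=get_image('scene').copy(); cv2.imwrite('pics/s7.png',im[:,:,::-1])
for a in(im,):
    m=mask(a,'yellow')[170:205,235:285]>0; print([ (int(np.where(c)[0].min())+170,int(np.where(c)[0].max())+170) if c.any() else None for c in m.T][8:44:3])
E
```

```text
t: 17.12
tool_pos: [0.5325, -0.1234, 0.0709]
tool_rot: [3.109, -0.448, 0.0]
contact_force: [-1.4, 0.4, 3.9]
opening: 0.0523
grip_force: 1.7
t: 17.95
tool_pos: [0.5325, -0.1234, 0.0684]
tool_rot: [3.109, -0.448, 0.0]
contact_force: [-2.5, 0.1, 4.8]
opening: 0.0521
grip_force: 2.1
t 17.95 tcp box [   1.2 -105.    68.4] shift [ -0.5  -0.5 -15.6] shift if turned [ -0.5  -0.5 -15.6] turn [ 0. -0.  0.] F box [-2.4 -0.6  4.8] open 0.0521 q6 1.49
[None, (185, 187), (185, 188), (185, 189), (182, 190), (183, 191), (185, 192), (187, 194), (189, 193), (187, 190), None, None]
```

4.8 N means the catch is about 8.5 mm down. Now sliding toward the knob.

```bash

python3 -m crank '[[0,-1,0.3,0,0,0,0.22],[0,-1.5,0,0,0,0,0.22],[0,-1.5,0,0,0,0,0.22],[0,-1.5,0,0,0,0,0.22],[0,-1.5,0,0,0,0,0.22],[0,-1.5,0,0,0,0,0.22],[0,-1.5,0,0,0,0,0.22],[0,0,0,0,0,0,0.22],[0,0,0,0,0,0,0.22],[0,0,0,0,0,0,0.22]]'
python3 - <<'E'
from h import *
from station import get_image
go(0.7,-68.5,68)
im=get_image('scene').copy(); cv2.imwrite('pics/s8.png',im[:,:,::-1])
print([cv2.boundingRect(b) for b in blobs(im,'red') if b[:,0,0].min()<330])
E
```

```text
t: 18.83
tool_pos: [0.5356, -0.1137, 0.0682]
tool_rot: [-3.109, 0.448, -0.001]
contact_force: [0.5, -3.9, 4.3]
opening: 0.052
grip_force: 2.5
t 18.83 tcp box [  1.5 -94.8  68.2] shift [ -0.8 -26.3   0.2] shift if turned [ -0.8 -26.3   0.2] turn [-0.    -0.001  0.   ] F box [ 1.6 -3.6  4.3] open 0.052 q6 1.51
[(282, 184, 13, 20)]
```

```bash

python3 -m crank '[[0,-2,0,0,0,0,0.22],[0,-2,0,0,0,0,0.22],[0,-2,0,0,0,0,0.22],[0,-2,0,0,0,0,0.22],[0,-2,0,0,0,0,0.22],[0,-2,0,0,0,0,0.22],[0,-2,0,0,0,0,0.22],[0,0,0,0,0,0,0.22],[0,0,0,0,0,0,0.22],[0,0,0,0,0,0,0.22]]'
python3 - <<'E'
from h import *
from station import get_image
go(0.7,-68.5,68)
im=get_image('scene').copy(); cv2.imwrite('pics/s9.png',im[:,:,::-1])
print([cv2.boundingRect(b) for b in blobs(im,'red') if b[:,0,0].min()<330])
E
python3 -m crank '[[0,-2,0,0,0,0,0.22],[0,-2,0,0,0,0,0.22],[0,-2,0,0,0,0,0.22],[0,-1,0,0,0,0,0.22],[0,-1,0,0,0,0,0.22],[0,-1,0,0,0,0,0.22],[0,0,0,0,0,0,0.22],[0,0,0,0,0,0,0.22],[0,0,0,0,0,0,0.22],[0,0,0,0,0,0,0.22]]'
python3 -c "
from h import *
go(0.7,-68.5,68)"
```

```text
t: 19.72
tool_pos: [0.5393, -0.0998, 0.068]
tool_rot: [-3.109, 0.448, 0.0]
contact_force: [0.6, -2.3, 4.9]
opening: 0.0522
grip_force: 2.3
t 19.72 tcp box [  1.  -80.5  68. ] shift [ -0.3 -12.   -0. ] shift if turned [ -0.3 -12.   -0. ] turn [-0.001  0.     0.   ] F box [ 1.2 -2.   4.9] open 0.0522 q6 1.54
[(289, 186, 12, 21)]
t: 20.6
tool_pos: [0.5415, -0.0919, 0.068]
tool_rot: [3.109, -0.448, -0.001]
contact_force: [-0.3, -3.7, 4.5]
opening: 0.0521
grip_force: 2.7
t 20.6 tcp box [  1.  -72.2  68. ] shift [-0.3 -3.7 -0. ] shift if turned [-0.3 -3.7 -0. ] turn [ 0.  0. -0.] F box [ 0.8 -3.6  4.5] open 0.0521 q6 1.55
```

```bash

python3 -m crank '[[0,-1,0,0,0,0,0.22],[0,-1,0,0,0,0,0.22],[0,-1,0,0,0,0,0.22],[0,-1,0,0,0,0,0.22],[0,0,0,0,0,0,0.22],[0,0,0,0,0,0,0.22],[0,0,0,0,0,0,0.22],[0,0,0,0,0,0,0.22],[0,0,0,0,0,0,0.22],[0,0,0,0,0,0,0.22]]'
python3 -c "
from h import *
go(0.7,-68.5,68)"
python3 -m crank '[[0,-1,0,0,0,0,0.22],[0,-1,0,0,0,0,0.22],[0,-1,0,0,0,0,0.22],[0,0,0,0,0,0,0.22],[0,0,0,0,0,0,0.22],[0,0,0,0,0,0,0.22],[0,0,0,0,0,0,0.22],[0,0,0,0,0,0,0.22],[0,0,0,0,0,0,0.22],[0,0,0,0,0,0,0.22]]'
python3 -c "
from h import *
go(0.7,-68.5,68)"
```

```text
t: 21.43
tool_pos: [0.5424, -0.0889, 0.068]
tool_rot: [3.107, -0.448, -0.001]
contact_force: [-0.5, -7.8, 5.9]
opening: 0.0522
grip_force: 4.7
t 21.43 tcp box [  1.  -69.1  68. ] shift [-0.3 -0.6  0. ] shift if turned [-0.3 -0.6  0. ] turn [ 0.002  0.001 -0.   ] F box [ 1.8 -7.6  5.9] open 0.0522 q6 1.56
t: 22.27
tool_pos: [0.5424, -0.089, 0.0683]
tool_rot: [3.102, -0.447, -0.003]
contact_force: [-6.2, -15.6, 6.7]
opening: 0.0522
grip_force: 9.6
t 22.27 tcp box [  1.  -69.2  68.3] shift [-0.3 -0.7  0.3] shift if turned [-0.3 -0.7  0.3] turn [ 0.008  0.001 -0.   ] F box [ -1.6 -16.7   6.7] open 0.0522 q6 1.57
```

The bolt hit its end stop after about 32 mm of throw. Lifting while still pressing it home, then clearing.

```bash

python3 -m crank '[[0,1.5,0,0,0,0,0.22],[0,0,-4,0,0,0,0.22],[0,0,-5,0,0,0,0.22],[0,0,-5,0,0,0,0.22],[0,4,-2,0,0,0,0.22],[0,0,-10,0,0,0,0.22],[0,0,-20,0,0,0,0.22],[0,0,-30,0,0,0,0.22],[0,0,-30,0,0,0,0.22],[0,0,0,0,0,0,0.22]]'
python3 -m crank '[[-20,0,-10,0,0,0,0.22],[-35,0,0,0,0,0,0.22],[-35,0,0,0,0,0,0.22],[-35,0,0,0,0,0,0.22],[-20,30,0,0,0,0,0.22],[0,40,0,0,0,0,0.22],[0,40,0,0,0,0,0.22],[0,40,0,0,0,0,0.22],[0,0,0,0,0,0,0.22],[0,0,0,0,0,0,0.22]]'
python3 - <<'E'
from h import *
from station import get_image
go(0,0,100)
for n in('top','scene'):
    im=get_image(n).copy(); cv2.imwrite(f'pics/{n}_f.png',im[:,:,::-1])
    a=cv2.imread(f'pics/{n}0.png')[:,:,::-1].copy()
    for l,i in(('before',a),('now',im)): print(n,l,{c:[cv2.boundingRect(b) for b in blobs(i,c)] for c in('yellow','red','green')})
    if n=='scene': cv2.imwrite('pics/sfc.png',cv2.resize(im[120:320,180:440,::-1],None,fx=3,fy=3))
E
```

```text
t: 23.1
tool_pos: [0.5457, -0.0902, 0.1815]
tool_rot: [-3.109, 0.447, -0.017]
contact_force: [1.2, -0.8, 1.4]
opening: 0.0523
grip_force: 0.0
t: 23.93
tool_pos: [0.3601, -0.1939, 0.1839]
tool_rot: [-3.106, 0.455, 0.0]
contact_force: [-1.2, -0.0, -0.7]
opening: 0.0525
grip_force: 0.0
t 23.93 tcp box [-144.3 -221.3  183.9] shift [ 143.4 -221.8   84.3] shift if turned [ 144.3 -221.3   83.9] turn [-0.002  0.    -0.004] F box [-1.1 -0.4 -0.7] open 0.0525 q6 1.18
top before {'yellow': [(377, 290, 29, 22)], 'red': [(357, 284, 9, 14), (225, 224, 31, 42)], 'green': [(376, 250, 7, 7)]}
top now {'yellow': [(377, 290, 29, 22)], 'red': [(341, 280, 9, 13), (225, 224, 31, 42)], 'green': [(376, 250, 7, 7)]}
scene before {'yellow': [(246, 176, 27, 18)], 'red': [(386, 267, 39, 40), (281, 183, 11, 20), (509, 37, 72, 37)], 'green': [(254, 207, 7, 10)]}
scene now {'yellow': [(246, 177, 27, 17)], 'red': [(386, 267, 39, 40), (295, 188, 11, 21), (509, 37, 72, 38)], 'green': [(254, 207, 7, 10)]}
```

View pics/sfc.png

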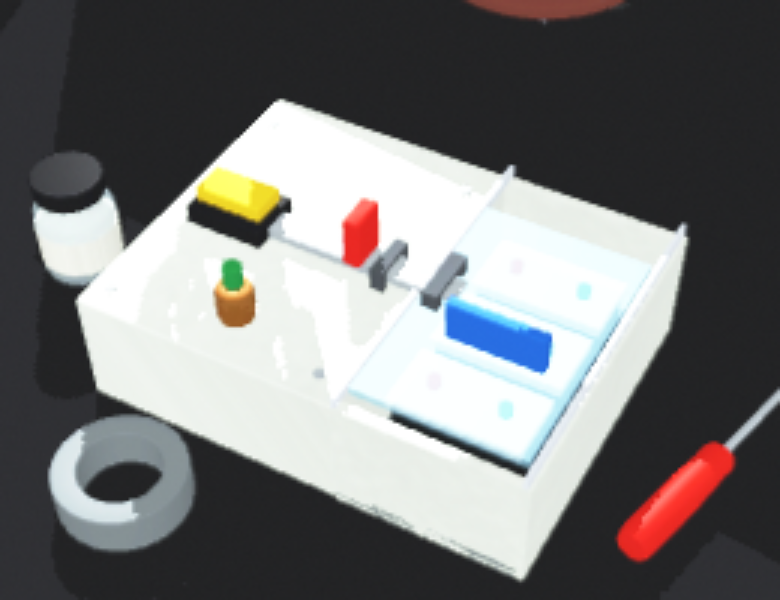

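The crop shows the hatch shut, the knob at (361,233), home beside the guide, the bolt in the keeper and the yellow pad back up at (238,193). The jar, tape, vial and screwdriver have not moved, and the arm is clear.

```bash

python3 -m crank '[[0,0,0,0,0,0,0.22],[0,0,0,0,0,0,0.22],[0,0,0,0,0,0,0.22],[0,0,0,0,0,0,0.22],[0,0,0,0,0,0,0.22],[0,0,0,0,0,0,0.22],[0,0,0,0,0,0,0.22],[0,0,0,0,0,0,0.22],[0,0,0,0,0,0,0.22],[0,0,0,0,0,0,0.22]]'
python3 -c "
from station import ctrl
print(ctrl.finish_job())"
```

```text
t: 24.87
tool_pos: [0.3607, -0.1932, 0.184]
tool_rot: [-3.109, 0.448, 0.0]
contact_force: [0.1, 0.3, 0.3]
opening: 0.0521
grip_force: 0.0
the job is handed in; nothing more can be done
None
```

I handed the job in at about 25 s: in the last pictures the hatch is shut, the bolt is home in the keeper, the catch is back up, the arm is clear and the jar, tape, vial and screwdriver are where they were; the judge returned no verdict.

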